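Start the mushroom recording

ROBOT

A 6-joint arm with a two-finger parallel gripper is mounted at the origin on the work surface. World frame = base frame: x ahead of the robot, y to its left, z up, the work surface at z = 0. Lengths are in m, angles in rad, forces in N, time in s.
With the tool pointing down it reaches from about 0.225 to 0.875 m from the base axis. Payload 3.4 kg.
Tool frame: the origin (TCP) lies midway between the tips of the shut fingers; the grasp point (between the pads) lies 19 mm behind it; x points along the fingers, y is the direction in which the jaws open and shut, and the axes are right-handed (so a half turn about x gives the same grasp; the last joint's range is limited). The gripper opens to 85 mm and grips with 20 to 120 N. Pads are 22 mm wide; open, the fingers measure 114 mm over their backs; the gripper's body (76 mm by 85 mm) begins 54 mm behind the grasp point. The pads swing forward as they close: fully open they stand 13 mm farther back than shut.
Start: joints at [-1.448, 0.276, 1.505, -0, 1.361, -0.121], TCP at [0.139, -0.558, 0.231] pointing down, gripper open.
Joint ranges: [-2.89, 2.89], [-0.75, 2.08], [0.22, 2.7], [-1.18, 4.32], [0.11, 2.71], [-2.7, 2.7]. Speed limits (rad/s): [2.57, 2.57, 3.14, 3.14, 3.14, 3.14].

INTERFACE

Orientations are given as a unit quaternion [w, x, y, z].
In Python, from rig import manip, get_image, get_calibration, ticket gives the robot as it stands. The module is installed in compiled form; this text tells all that it offers.
- The arm moves only by the tool arm_command, never from a script. Its argument "series" is text: rows parted by semicolons, each of 7 numbers parted by spaces: the shift along the tool's x, y, z in units of 0.1 m (1.0 is 0.1 m), then the turn, a rotation vector about the tool's x, y, z in units of pi rad (1.0 is pi rad), then the opening, from -1 (shut) to 1 (fully open), so that 0 is half open. In form: tx ty tz rx ry rz claw; .... A call has 1 to 12 rows; each row shifts and turns the commanded pose from where the row before left it, along the tool's axes as they then stand; what a row does not reach is not made up. A row lasts 1/12 s, in which the tool goes at most 41.7 mm and 7.16 degrees, less where a joint would pass 70% of its speed; a pose out of reach is approached as far as the arm can. A call with a number of a shift or a turn outside -1 to 1 is refused whole. A call with a gripper value outside its range is refused whole. The fingers move at their own pace and stop on an object; "squeeze" is the grip in N (left out, the last holds). Time passes only in rows, so rows that do not move let the fingers close. It gives the time, the measured TCP pose, the force and the opening at its end, in the units of the state.
- manip.get_state(): the state, without advancing time (a new reading comes with each control period).
- get_image(name): name is "scene" or "top" or "wrist"; returns the picture (384x512x3 uint8, red, green, blue); there is no depth.
- get_calibration(name): a dict with "fx", "fy", "cx", "cy" (pixels), "cam_to_world" (4x4, takes a point from camera to world coordinates); the wrist camera has in their place "tool_from_camera" (4x4, takes a point from camera to tool coordinates, whose origin is the TCP and whose axes are the tool frame's). Camera axes: x right, y down, z forward; pixel columns grow to the right and rows downward; lengths in m; the calibration is good to about 2 mm. A picture is of the moment at which its call begins: read the wrist's pose just before it. get_calibration takes no time and is no camera call.
- ticket.sign_off(): hands the job in, once; it reports no verdict.
The state is a dict: "clock": time; "qpos": joint angles; "qd": joint speeds; "effort": joint torques, N m; "position": TCP position; "ee_rot": TCP orientation; "contact_force": force on the tool from outside, world axes, zero at the start; "moment": the same for the moment, N m; "width": finger opening in m.
Only numpy, scipy, OpenCV 4.12 (cv2) and the standard library are available. Lean on these libraries where they do the work, as an engineer would, in place of code of your own. Each camera call takes 0.05 s, during which the arm holds its last target. There are 200 camera calls.

TASK

Start a recording with the fingers closed: first push the rocker on the power box over to on (press down its raised orange half), then press the green key on the data logger fully in so that it latches, and last press the white button of the camera remote fully down where it lies and let it spring back. Touch the remote only to press it: do not pick it up, tip it or push it along. Press none of the logger's other keys and leave everything else on the bench where it is.

Things in the scene. Friction and masses are not known exactly. Their poses are not given: they have to be found in the camera images.
- logger: data logger, fixed to the bench: pale case 150 (x) x 140 (y) mm and 40 mm high with a 60 mm wide blue terminal board along its +y edge (about 32 mm high). Origin on the table under the middle of the whole 150 x 200 mm footprint; the case's middle is at y = -30 mm. Four keys (green, red, yellow, blue) stand on the case in a square, 60 mm apart centre to centre; which colour is in which place changes.
- key_green_top (a point): green round key cap, 24 mm across, on the logger's top. This point is the centre of the cap's top face; this is the start key. It stands 10 mm proud of the case (50 mm above the table) when out and 4 mm proud when in.
- key_green (a joint): travel of the green key straight down, in m: 0 out, 0.006 fully in. About 4 N moves it; it stays where it is left (latching, no spring).
- key_red_top (a point): red round key cap, 24 mm across, on the logger's top. This point is the centre of the cap's top face; not to be pressed. It stands 10 mm proud of the case (50 mm above the table) when out and 4 mm proud when in.
- key_yellow_top (a point): yellow round key cap, 24 mm across, on the logger's top. This point is the centre of the cap's top face; not to be pressed. It stands 10 mm proud of the case (50 mm above the table) when out and 4 mm proud when in.
- key_blue_top (a point): blue round key cap, 24 mm across, on the logger's top. This point is the centre of the cap's top face; not to be pressed. It stands 10 mm proud of the case (50 mm above the table) when out and 4 mm proud when in.
- key_red (a joint): travel of the red key straight down, in m: 0 out, 0.006 fully in. About 4 N moves it; it stays where it is left (latching, no spring).
- key_yellow (a joint): travel of the yellow key straight down, in m: 0 out, 0.006 fully in. About 4 N moves it; it stays where it is left (latching, no spring).
- key_blue (a joint): travel of the blue key straight down, in m: 0 out, 0.006 fully in. About 4 N moves it; it stays where it is left (latching, no spring).
- power_box: grey power box, fixed to the bench, 120 (x) x 85 (y) x 50 mm high, origin on the table under its middle. A paddle rocker switch, 56 x 28 mm, lies along its x axis on the top, its hinge line (along y) 20 mm to +x of the middle and 59 mm above the table. The half towards +x is orange with a white bar near its end (the ON half); the other half is black; the two halves form a shallow V. At the -x end are a red and a black socket.
- rocker_on_end (a point): point on the upper face of the rocker's orange ON half, 20 mm out from the hinge line towards the half's free end (the half is 28 mm long). When off, the half slopes up away from the hinge by 0.5 rad and this point is about 69 mm above the table; when on, the half lies level, 59 mm above the table, 9 mm above the box, and this point has come down about 10 mm.
- rocker (a joint): angle of the rocker, in rad: about 0 off, 0.5 fully on. About 3 N straight down on the ON half tips it; it stays where it is left.
- remote: camera remote lying loose and flat on the table: black box 100 (x) x 40 (y) x 18 mm, 60 to 130 g, origin under its middle, with one white round button on its top 20 mm to +x of the middle and a grey patch towards the -x end.
- remote_button_top (a point): centre of the top face of the remote's white button, 20 mm across; 26 mm above the table when out, 8 mm proud of the remote.
- remote_button (a joint): travel of the remote's button straight down, in m: 0 out, 0.005 fully in. It springs back: 1 N starts it, 3.5 N holds it fully in.
- dishes: two stacked clear dishes, 60 mm across, 28 mm high, origin under the middle; leave alone
- screwdriver: red-handled screwdriver 160 mm long lying on the table, along its x axis; leave alone
- marker: blue marker pen, 14 mm thick, 130 mm long, lying along its x axis; leave alone
- mug: blue mug, 80 mm across, 90 mm high, origin under the middle; leave alone
- tape: yellow roll of tape, 90 mm across, 20 mm high, lying flat, origin under the middle; leave alone
- spray: yellow bottle with a white cap, 70 mm across, 170 mm high, origin under the middle; leave alone
Mind the look-alikes: they are no part of the job. What is meant by the remote is not purple, and is the smaller of those in its own colour.

How it is judged:
On the way, in this order (a step that is already met when the one before it is completed fails the run):
1. the rocker on the power box is on (value of joint rocker above 0.42 rad), for 0.05 s.
2. the green key is fully in (value of joint key_green above 0.0048 m), for 0.05 s.
3. the remote's button is fully down (value of joint remote_button above 0.0038 m), for 0.05 s.
At the end, for the whole second after the job is handed in: The rocker is on (over 0.42 of 0.5 rad), the green key is in (over 4.8 of 6 mm), the remote's button is out again (under 1 mm), the other three keys are out (under 2 mm), and the remote lies flat and still within 30 mm of where it started (value of joint rocker above 0.42 rad and value of joint key_green above 0.0048 m and value of joint remote_button below 0.001 m and value of joint each of key_red, key_yellow, key_blue below 0.002 m and height (world z) of remote below 0.008 m and angle between remote's own z axis and vertical below 0.1 rad and distance of remote from where it was at the start of the episode below 0.03 m and linear speed of remote below 0.02 m/s); the robot touches nothing.
It fails at once if the green key is pressed before the rocker is on (value of joint key_green above 0.002 m and value of joint rocker below 0.4 rad).
It fails at once if the remote's button is pressed before the green key is in (value of joint remote_button above 0.0025 m and value of joint key_green below 0.0045 m).
It fails at once if another of the logger's keys is pressed (value of joint any of key_red, key_yellow, key_blue above 0.002 m).
It fails at once if the remote is lifted, tipped or pushed more than 30 mm (height (world z) of remote above 0.012 m or angle between remote's own z axis and vertical above 0.3 rad or distance of remote from where it was at the start of the episode above 0.03 m).
It fails at once if a bystander is moved more than 30 mm (distance of any of dishes, screwdriver, marker, mug, tape, spray from where it was at the start of the episode above 0.03 m).
It also fails if it takes over 48 s, if anything falls off the work surface, if the arm or the gripper's body presses on something with over 40 N, if the wrist force passes 120 N, or if a joint passes its speed limit or range.

## Working session

There is one attempt and no reset: what is moved stays moved. The work goes in short steps, Python scripts to look and compute and a tool call to move; the robot and the scene stay as the last step left them, time stands still between calls to the robot, and variables do not carry over. Pictures are saved under pics/ and viewed, about 8 in all and at most 12, crops included, and the job is handed in when it is done.

Besides the shell and the picture viewer there is one more tool, called after ">>>" as name(argument=value, ...) on one line, values as JSON. arm_command: Moves the arm, as the interface text tells. Shifts and turns lie within -1 to 1; 1 stands for 0.1 m of shift or pi rad of turn. Its arguments: {"type":"object","properties":{"series":{"type":"string"},"squeeze":{"type":"number"}},"required":["series"]}

```bash
mkdir -p pics; python3 - <<'E'
from rig import manip,get_image,get_calibration
import cv2,numpy as np,json
for n in("top","scene"):
    cv2.imwrite(f"pics/{n}0.png",cv2.resize(get_image(n)[:,:,::-1],(800,600),interpolation=cv2.INTER_CUBIC))
    c=get_calibration(n);print(n,{k:np.round(v,4).tolist() for k,v in c.items()})
print({k:np.round(v,4).tolist() for k,v in get_calibration("wrist").items()})
print(manip.get_state())
E
```

```text
top {'fx': 418.8004, 'fy': 418.8004, 'cx': 257.747, 'cy': 192.7383, 'cam_to_world': [[0.0244, -0.9822, 0.1864, 0.3466], [-0.9997, -0.0257, -0.005, 0.0513], [0.0097, -0.1862, -0.9825, 1.1621], [0.0, 0.0, 0.0, 1.0]]}
scene {'fx': 382.3311, 'fy': 382.3311, 'cx': 255.1374, 'cy': 189.1234, 'cam_to_world': [[0.8036, 0.4772, -0.3558, 1.06], [0.5952, -0.6401, 0.4858, -0.5758], [0.0041, -0.6022, -0.7984, 1.1592], [0.0, 0.0, 0.0, 1.0]]}
{'fx': 337.7711, 'fy': 337.7711, 'cx': 252.6043, 'cy': 191.9024, 'tool_from_camera': [[-0.0008, -0.2747, 0.9615, -0.1443], [1.0, -0.0003, 0.0007, -0.0009], [0.0001, 0.9615, 0.2747, -0.0689], [0.0, 0.0, 0.0, 1.0]]}
{'clock': 0.1, 'qpos': array([-1.44800878e+00,  2.76555345e-01,  1.50602425e+00, -4.44707122e-05,
        1.36073843e+00, -1.20972101e-01]), 'qd': array([-6.37029719e-04, -7.50073207e-04, -2.76654270e-03, -2.61881931e-06,
        9.84787957e-04,  9.15543324e-04]), 'effort': array([ 1.44688205e-03, -4.17701054e+01, -2.46404833e+01, -1.81507862e-04,
        5.73327328e-03, -2.06399292e-06]), 'position': array([ 0.1387119 , -0.55751005,  0.23050572]), 'ee_rot': array([-0.08536208, -0.70184476, -0.08658207,  0.70187662]), 'contact_force': array([-0.58342593, -0.13291981,  0.62138541]), 'moment': array([0.01977273, 0.0424783 , 0.02097043]), 'width': 0.08552471422838714}
```

View pics/top0.png

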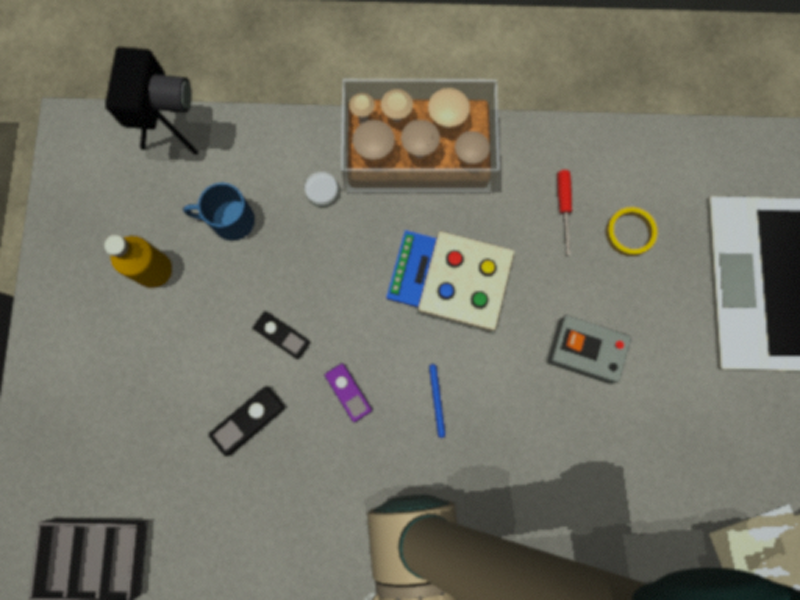

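View pics/scene0.png

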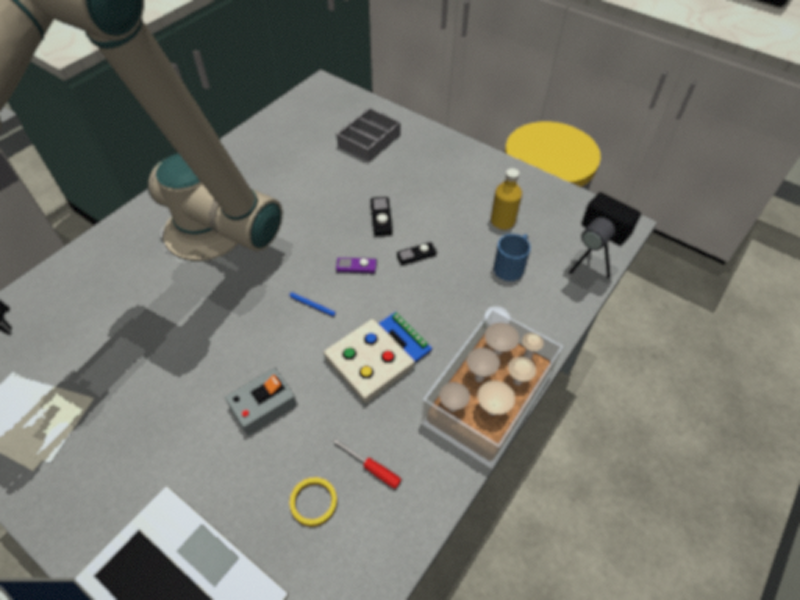

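Remote candidates in the top view are the small black one (281,335; button 271,327), the larger black one (247,420; button 256,410) and the purple one (348,392). By the description it is the small black one. The green key is at (480,299), and the orange half of the rocker is at (576,340). Next I'll view close crops and triangulate.

```bash
cat > h.py <<'E'
import numpy as np
from rig import get_calibration
def ray(n,p):
    c=get_calibration(n);T=np.array(c["cam_to_world"])
    d=T[:3,:3]@[(p[0]-c["cx"])/c["fx"],(p[1]-c["cy"])/c["fy"],1];return T[:3,3],d
def plane(n,p,z):
    o,d=ray(n,p);return o+d*(z-o[2])/d[2]
def tri(p,q):
    a,d=ray("top",p);b,e=ray("scene",q)
    s=np.linalg.lstsq(np.c_[d,-e],b-a,rcond=None)[0];P,Q=a+d*s[0],b+e*s[1]
    return (P+Q)/2,np.linalg.norm(P-Q)
E
python3 - <<'E'
from h import *
from rig import get_image
import cv2
k=1/1.5625
for n,p,q in [("green",(480,299),(349,353)),("red",(455,258),(388,356)),("yellow",(488,267),(366,371)),("blue",(446,290),(371,338)),("orange",(576,340),(272,384)),("rbut",(271,327),(424,247)),("bigbut",(256,410),(382,218))]:
    P,g=tri(np.array(p)*k,np.array(q)*k);print(n,P.round(4),round(g,4))
im=get_image("top")[:,:,::-1];
a=cv2.resize(im[190:260,330:420],None,fx=6,fy=6,interpolation=cv2.INTER_CUBIC)  # 540x420
b=cv2.resize(im[190:260,155:205],None,fx=5,fy=6,interpolation=cv2.INTER_CUBIC)
s=get_image("scene")[:,:,::-1]
cv2.imwrite("pics/c1.png",np.hstack([a,b]))
E
```

```text
green [ 0.5676 -0.088   0.0415] 0.003
red [ 0.6404 -0.0435  0.0415] 0.0035
yellow [ 0.6254 -0.1017  0.0423] 0.0036
blue [ 0.582  -0.0285  0.0413] 0.0029
orange [ 0.4966 -0.2492  0.0614] 0.0018
rbut [0.5119 0.2772 0.0218] 0.0037
bigbut [0.3669 0.2925 0.0255] 0.0019
```

View pics/c1.png

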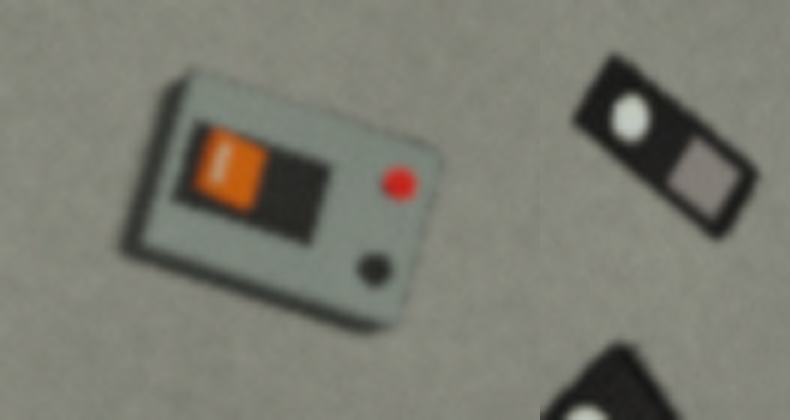

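The crop confirms the small black remote, with its button at about px (173.2,209.7). The orange half runs from its hinge at crop (259,180) to its free end at (201,161), so the point I want is at about px (366.3,217.8).

```bash
cat >> h.py <<'E'
from rig import manip
from scipy.spatial.transform import Rotation as Ro
def Rt(s=None):
    s=s or manip.get_state();q=s["ee_rot"];return Ro.from_quat([q[1],q[2],q[3],q[0]]).as_matrix()
def go(t):
    s=manip.get_state();return (Rt(s).T@(np.array(t)-s["position"])*10).round(3)
def wplane(p,z,s):
    c=get_calibration("wrist");T=np.array(c["tool_from_camera"]);R=Rt(s)
    o=s["position"]+R@T[:3,3];d=R@T[:3,:3]@[(p[0]-c["cx"])/c["fx"],(p[1]-c["cy"])/c["fy"],1]
    return o+d*(z-o[2])/d[2]
E
python3 - <<'E'
from h import *
k=1/1.5625
print("rk",plane("top",(366.3,217.8),.069).round(4))
for p,q in [((480,299),(349,353)),((455,258),(388,356)),((488,267),(366,371)),((446,290),(371,338))]:
    print(plane("top",np.array(p)*k,.05).round(4),plane("scene",np.array(q)*k,.05).round(4))
print("rb",plane("top",(173.2,209.7),.026).round(4),plane("scene",np.array((424,247))*k,.026).round(4))
print("rk scene",plane("scene",np.array((273,383))*k,.067).round(4))
print(Rt().round(3)); print(go([.49,-.24,.2]))
E
```

```text
rk [ 0.4943 -0.2416  0.069 ]
[ 0.5649 -0.0881  0.05  ] [ 0.5723 -0.0906  0.05  ]
[ 0.6369 -0.044   0.05  ] [ 0.6447 -0.0461  0.05  ]
[ 0.6223 -0.1019  0.05  ] [ 0.6296 -0.1035  0.05  ]
[ 0.5792 -0.0289  0.05  ] [ 0.5867 -0.0317  0.05  ]
rb [0.5089 0.2756 0.026 ] [0.5149 0.2757 0.026 ]
rk scene [ 0.5001 -0.2473  0.067 ]
[[-0.     0.241 -0.97 ]
 [ 0.001 -0.97  -0.241]
 [-1.    -0.001 -0.   ]]
[ 0.311 -2.235 -4.175]
```

>>> arm_command(series="0 -0.1 -0.18 0 0 0 -1;0 -0.1 -0.18 0 0 0 -1;0 -0.1 -0.18 0 0 0 -1;0 -0.1 -0.18 0 0 0 -1;0 -0.1 -0.18 0 0 0 -1;0 -0.1 -0.18 0 0 0 -1;0 -0.1 -0.18 0 0 0 -1;0 -0.1 -0.18 0 0 0 -1;0 -0.1 -0.18 0 0 0 -1;0 -0.1 -0.18 0 0 0 -1;0 -0.1 -0.18 0 0 0 -1;0 -0.1 -0.18 0 0 0 -1", squeeze=30)

```text
clock: 1.2
position: [0.32, -0.3885, 0.2312]
ee_rot: [-0.086, -0.702, -0.086, 0.702]
contact_force: [0.1, -0.1, 0.0]
width: -0.0002
```

>>> arm_command(series="0 -0.1 -0.18 0 0 0 -1;0 -0.1 -0.18 0 0 0 -1;0 -0.1 -0.18 0 0 0 -1;0 -0.1 -0.18 0 0 0 -1;0 -0.1 -0.18 0 0 0 -1;0 -0.1 -0.18 0 0 0 -1;0 -0.1 -0.18 0 0 0 -1;0 -0.1 -0.18 0 0 0 -1;0 -0.1 -0.18 0 0 0 -1;0 -0.1 -0.18 0 0 0 -1;0 -0.1 -0.18 0 0 0 -1;0 0 0 0 0 0 -1")

```text
clock: 2.2
position: [0.4873, -0.2325, 0.2311]
ee_rot: [0.086, 0.702, 0.088, -0.701]
contact_force: [-1.0, 0.1, 0.4]
width: 0.0002
```

```bash
python3 - <<'E'
from h import *
from rig import get_image
import cv2
s=manip.get_state();cv2.imwrite("pics/w1.png",cv2.resize(get_image("wrist")[:,:,::-1],(800,600),interpolation=cv2.INTER_CUBIC))
print(s["clock"],s["position"],s["contact_force"],s["width"]);print(Rt(s).round(3))
E
```

```text
2.2 [ 0.48731824 -0.23249643  0.2310662 ] [-0.99098731  0.13187603  0.44857371] 0.0002451255081788853
[[ 0.002  0.244 -0.97 ]
 [ 0.002 -0.97  -0.244]
 [-1.    -0.001 -0.002]]
```

View pics/w1.png

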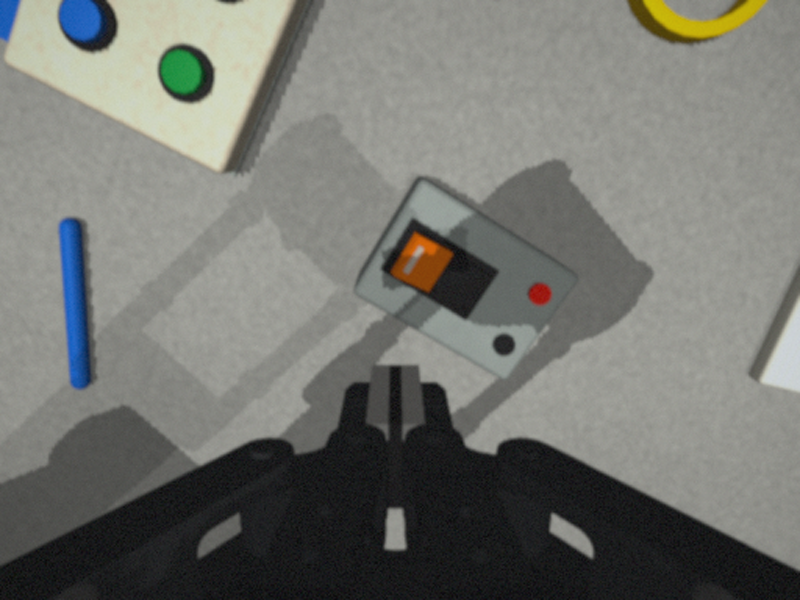

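The wrist view shows the orange half at (392–454, 232–293), with the point I want at about (417,258), and the green key at (183,72).

```bash
python3 - <<'E'
from h import *
s=manip.get_state();k=.64
P=wplane(np.array((417,258))*k,.069,s);H=wplane(np.array((445,271))*k,.059,s);G=wplane(np.array((183,72))*k,.05,s)
print(P,H,G); print(go([*P[:2],.10]))
E
```

```text
[ 0.49571034 -0.24405654  0.069     ] [ 0.49020296 -0.26370806  0.059     ] [ 0.56399199 -0.08875262  0.05      ]
[ 1.31   0.125 -0.07 ]
```

>>> arm_command(series="0 0.06 -0.035 0 0 0 -1;0 0.065 -0.035 0 0 0 -1;0.26 0 0 0 0 0 -1;0.26 0 0 0 0 0 -1;0.26 0 0 0 0 0 -1;0.26 0 0 0 0 0 -1;0.25 0 0 0 0 0 -1;0 0 0 0 0 0 -1")

```text
clock: 2.92
position: [0.4914, -0.2448, 0.0976]
ee_rot: [-0.083, -0.699, -0.087, 0.705]
contact_force: [-0.6, 0.3, 0.7]
width: -0.0003
```

>>> arm_command(series="0.1 0 0 0 0 0 -1;0.1 0 0 0 0 0 -1;0.06 0 0 0 0 0 -1;0.05 0 0 0 0 0 -1;0.04 0 0 0 0 0 -1;0.04 0 0 0 0 0 -1;0 0 0 0 0 0 -1")

```text
clock: 3.5
position: [0.4955, -0.2454, 0.0635]
ee_rot: [0.086, 0.702, 0.086, -0.701]
contact_force: [0.4, 0.6, 1.0]
width: 0.0003
```

>>> arm_command(series="0.03 0 0 0 0 0 -1;0.03 0 0 0 0 0 -1;0 0 0 0 0 0 -1;0 0 0 0 0 0 -1")

```text
clock: 3.83
position: [0.4957, -0.2452, 0.0589]
ee_rot: [0.086, 0.703, 0.086, -0.701]
contact_force: [0.1, 3.6, 10.8]
width: -0.0004
```

The tool meets 10.8 N at z = 0.059, so the rocker is on its stop. I'll lift off and look.

>>> arm_command(series="-0.1 0 0 0 0 0 -1;-0.25 0 0 0 0 0 -1;-0.3 0 0 0 0 0 -1;-0.3 0 0 0 0 0 -1;-0.3 0 0 0 0 0 -1;-0.1 0 0 0 0 0 -1;0 0 0 0 0 0 -1")

```text
clock: 4.42
position: [0.4963, -0.2466, 0.1953]
ee_rot: [0.088, 0.703, 0.084, -0.7]
contact_force: [0.4, -0.4, -0.2]
width: 0.0001
```

```bash
python3 - <<'E'
from h import *
from rig import get_image
import cv2
s=manip.get_state();im=get_image("wrist")[:,:,::-1]
cv2.imwrite("pics/w2.png",cv2.resize(im[0:280],(800,438),interpolation=cv2.INTER_CUBIC))
print(s["position"],go([.564,-.0885,.19]))
E
```

```text
[ 0.49625287 -0.24661973  0.19528509] [ 0.029 -1.36  -1.049]
```

View pics/w2.png

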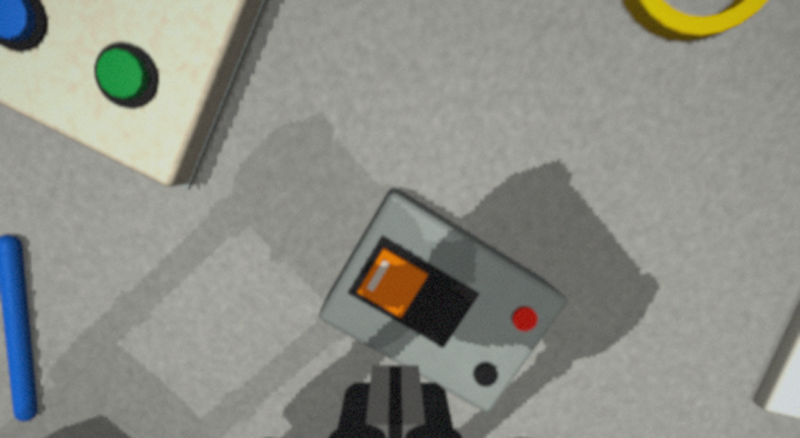

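The orange half now lies level and looks larger, and the black half is raised. The green key is at (121,72). I'll move over it and check from near.

>>> arm_command(series="0 -0.17 -0.13 0 0 0 -1;0 -0.17 -0.13 0 0 0 -1;0 -0.17 -0.13 0 0 0 -1;0 -0.17 -0.13 0 0 0 -1;0 -0.17 -0.13 0 0 0 -1;0 -0.17 -0.13 0 0 0 -1;0 -0.17 -0.13 0 0 0 -1;0 -0.17 -0.13 0 0 0 -1;0.2 0 0 0 0 0 -1;0.2 0 0 0 0 0 -1;0 0 0 0 0 0 -1;0 0 0 0 0 0 -1")

```text
clock: 5.47
position: [0.5609, -0.0877, 0.1494]
ee_rot: [-0.085, -0.7, -0.087, 0.704]
contact_force: [0.5, 0.0, 0.7]
width: 0.0003
```

```bash
python3 - <<'E'
from h import *
from rig import get_image
import cv2
s=manip.get_state();im=get_image("wrist")[:,:,::-1]
cv2.imwrite("pics/w3.png",cv2.resize(im,(800,600),interpolation=cv2.INTER_CUBIC))
hsv=cv2.cvtColor(im,cv2.COLOR_BGR2HSV)
n,l,st,c=cv2.connectedComponentsWithStats(cv2.inRange(hsv,(50,110,70),(80,255,255)))
for i in range(1,n):
    if st[i,4]>150:print(st[i],c[i],wplane(c[i],.05,s))
print(s["position"],go([.564,-.0885,.07]))
E
```

```text
[  56    0   62  121 1811] [85.65433462 58.55218112] [0.6228695  0.04468589 0.05      ]
[238 167  31  30 711] [252.94514768 181.51758087] [ 0.56716068 -0.08534035  0.05      ]
[ 0.56087471 -0.08772028  0.14943595] [ 0.809  0.008 -0.02 ]
```

View pics/w3.png

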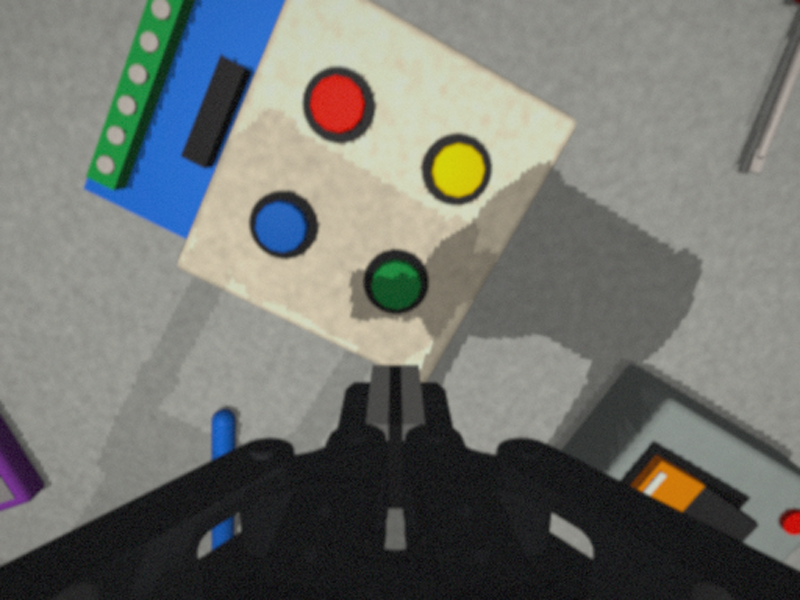

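The green key is under the fingertips at (396,283). My estimates put it at about (0.566,-0.087). Next I descend and press.

>>> arm_command(series="0.25 0 -0.04 0 0 0 -1;0.25 0 0 0 0 0 -1;0.25 0 0 0 0 0 -1;0.1 0 0 0 0 0 -1;0.05 0 0 0 0 0 -1;0 0 0 0 0 0 -1")

```text
clock: 6.02
position: [0.5668, -0.0876, 0.0621]
ee_rot: [-0.086, -0.702, -0.086, 0.702]
contact_force: [-0.2, 0.0, 0.4]
width: 0.0001
```

>>> arm_command(series="0.04 0 0 0 0 0 -1;0.04 0 0 0 0 0 -1;0.04 0 0 0 0 0 -1;0.04 0 0 0 0 0 -1;0 0 0 0 0 0 -1;0 0 0 0 0 0 -1")

```text
clock: 6.52
position: [0.567, -0.0873, 0.0464]
ee_rot: [0.086, 0.702, 0.086, -0.702]
contact_force: [1.1, 0.0, 0.3]
width: 0.0001
```

>>> arm_command(series="0.02 0 0 0 0 0 -1;0.02 0 0 0 0 0 -1;0.02 0 0 0 0 0 -1;0 0 0 0 0 0 -1;0 0 0 0 0 0 -1")

```text
clock: 6.93
position: [0.5671, -0.0874, 0.0436]
ee_rot: [0.086, 0.702, 0.086, -0.701]
contact_force: [-5.2, 0.1, 22.4]
width: 0.0001
```

The key is on its stop, with 22 N at z = 0.0436. I'll lift and go over the remote.

>>> arm_command(series="-0.1 0 0 0 0 0 -1;-0.25 0 0 0 0 0 -1;-0.35 0 0 0 0 0 -1;-0.35 0 0 0 0 0 -1;-0.35 0 0 0 0 0 -1;-0.1 0 0 0 0 0 -1;0 -0.15 -0.015 0 0 0 -1;0 -0.2 -0.015 0 0 0 -1;0 -0.2 -0.015 0 0 0 -1;0 -0.2 -0.015 0 0 0 -1;0 -0.2 -0.015 0 0 0 -1;0 -0.2 -0.015 0 0 0 -1")

```text
clock: 7.93
position: [0.5457, 0.0284, 0.1879]
ee_rot: [-0.085, -0.7, -0.086, 0.703]
contact_force: [0.0, 1.0, 0.9]
width: 0.0
```

>>> arm_command(series="0 -0.2 -0.02 0 0 0 -1;0 -0.2 -0.02 0 0 0 -1;0 -0.2 -0.02 0 0 0 -1;0 -0.2 -0.02 0 0 0 -1;0 -0.2 -0.02 0 0 0 -1;0 -0.2 -0.02 0 0 0 -1;0 -0.2 -0.02 0 0 0 -1;0 -0.2 -0.02 0 0 0 -1;0 -0.2 -0.02 0 0 0 -1;0 -0.2 -0.02 0 0 0 -1;0 -0.2 -0.02 0 0 0 -1;0 -0.2 0 0 0 0 -1")

```text
clock: 8.93
position: [0.5092, 0.2661, 0.1878]
ee_rot: [-0.086, -0.7, -0.086, 0.703]
contact_force: [0.4, -0.2, -0.1]
width: -0.0002
```

>>> arm_command(series="0.2 -0.1 0 0 0 0 -1;0.3 0 0 0 0 0 -1;0.2 0 0 0 0 0 -1;0 0 0 0 0 0 -1;0 0 0 0 0 0 -1")

```text
clock: 9.35
position: [0.5064, 0.2743, 0.1178]
ee_rot: [-0.087, -0.7, -0.086, 0.704]
contact_force: [0.5, 0.3, -0.0]
width: 0.0002
```

```bash
python3 - <<'E'
from h import *
from rig import get_image
import cv2
s=manip.get_state();im=get_image("wrist")[:,:,::-1]
cv2.imwrite("pics/w4.png",cv2.resize(im,(800,600),interpolation=cv2.INTER_CUBIC))
t=get_image("top")[:,:,::-1]
cv2.imwrite("pics/t4.png",cv2.resize(t[140:260,240:420],None,fx=4.4,fy=4.4,interpolation=cv2.INTER_CUBIC))
print(s["clock"],s["position"],Rt(s).round(3),go([.509,.2756,.05]))
E
```

```text
9.35 [0.50639035 0.27429192 0.11782107] [[-0.006  0.242 -0.97 ]
 [-0.002 -0.97  -0.242]
 [-1.     0.001  0.006]] [ 0.706 -0.007 -0.002]
```

View pics/w4.png

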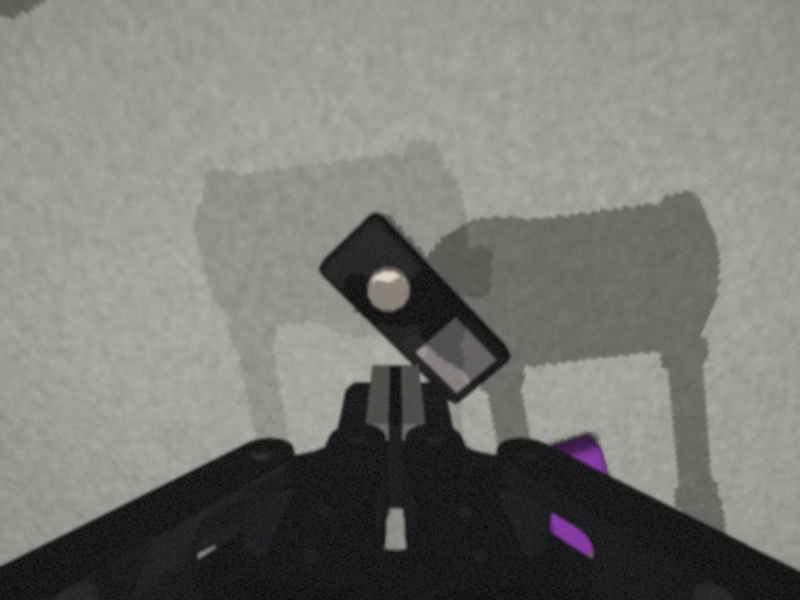

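View pics/t4.png

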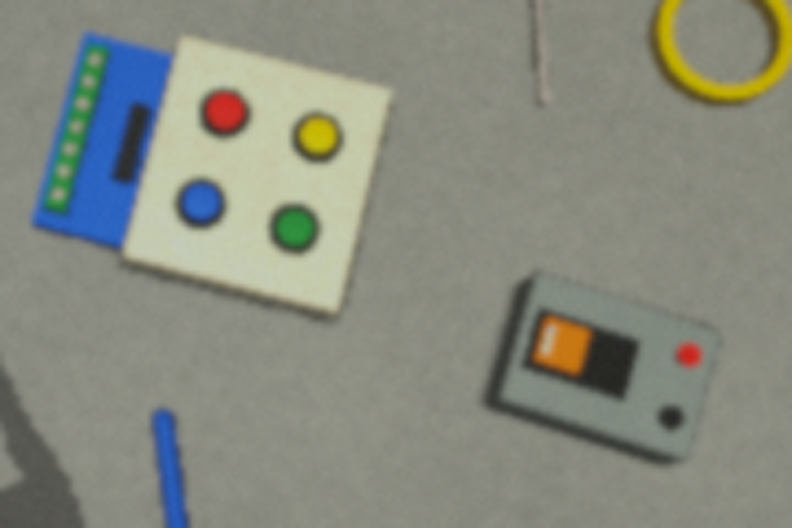

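The button is at (388,289), nearly under the tips. The top crop shows the rocker on and the green key with a narrower rim, so it is in.

```bash
python3 - <<'E'
from h import *
s=manip.get_state();P=wplane(np.array((388,289.5))*.64,.026,s)
print(s["position"],P,go([*P[:2],.036]))
E
```

```text
[0.50891594 0.27479781 0.12059775] [0.51348986 0.27995042 0.026     ] [ 0.846 -0.039 -0.056]
```

>>> arm_command(series="0.2 -0.02 -0.035 0 0 0 -1;0.2 0 0 0 0 0 -1;0.2 0 0 0 0 0 -1;0.15 0 0 0 0 0 -1;0.07 0 0 0 0 0 -1;0 0 0 0 0 0 -1;0 0 0 0 0 0 -1")

```text
clock: 10.03
position: [0.5126, 0.2774, 0.0393]
ee_rot: [0.086, 0.702, 0.086, -0.701]
contact_force: [0.4, 0.5, 0.5]
width: 0.0003
```

>>> arm_command(series="0.04 0 0 0 0 0 -1;0.03 0 0 0 0 0 -1;0.03 0 0 0 0 0 -1;0.02 0 0 0 0 0 -1;0 0 0 0 0 0 -1;0 0 0 0 0 0 -1")

```text
clock: 10.53
position: [0.5117, 0.2772, 0.0263]
ee_rot: [-0.086, -0.702, -0.086, 0.702]
contact_force: [-0.0, 0.5, -0.2]
width: 0.0003
```

>>> arm_command(series="0.02 0 0 0 0 0 -1;0.02 0 0 0 0 0 -1;0.015 0 0 0 0 0 -1;0 0 0 0 0 0 -1;0 0 0 0 0 0 -1")

```text
clock: 10.95
position: [0.5119, 0.2773, 0.0211]
ee_rot: [0.086, 0.702, 0.086, -0.702]
contact_force: [-0.7, -0.1, 4.9]
width: -0.0
```

Now 4.9 N at z = 0.021, about 5 mm in. I'll go a touch further to be sure, then lift.

>>> arm_command(series="0.01 0 0 0 0 0 -1;0 0 0 0 0 0 -1;0 0 0 0 0 0 -1")

```text
clock: 11.2
position: [0.5119, 0.2773, 0.0209]
ee_rot: [0.086, 0.702, 0.086, -0.702]
contact_force: [-2.1, -0.6, 10.6]
width: 0.0004
```

>>> arm_command(series="-0.05 0 0 0 0 0 -1;-0.1 0 0 0 0 0 -1;-0.2 0 0 0 0 0 -1;-0.3 0 0 0 0 0 -1;-0.3 0 0 0 0 0 -1;-0.05 0 0 0 0 0 -1;0 0 0 0 0 0 -1;0 0 0 0 0 0 -1")

```text
clock: 11.87
position: [0.5113, 0.277, 0.1197]
ee_rot: [-0.086, -0.702, -0.086, 0.702]
contact_force: [-0.4, -0.4, -0.3]
width: 0.0001
```

```bash
python3 - <<'E'
from h import *
from rig import get_image
import cv2
s=manip.get_state();im=get_image("wrist")[:,:,::-1]
cv2.imwrite("pics/w5.png",cv2.resize(im,(800,600),interpolation=cv2.INTER_CUBIC))
print(s["clock"],s["position"],s["contact_force"])
E
```

```text
11.8667 [0.51132983 0.27703567 0.11965608] [-0.38917202 -0.39373681 -0.31229739]
```

View pics/w5.png

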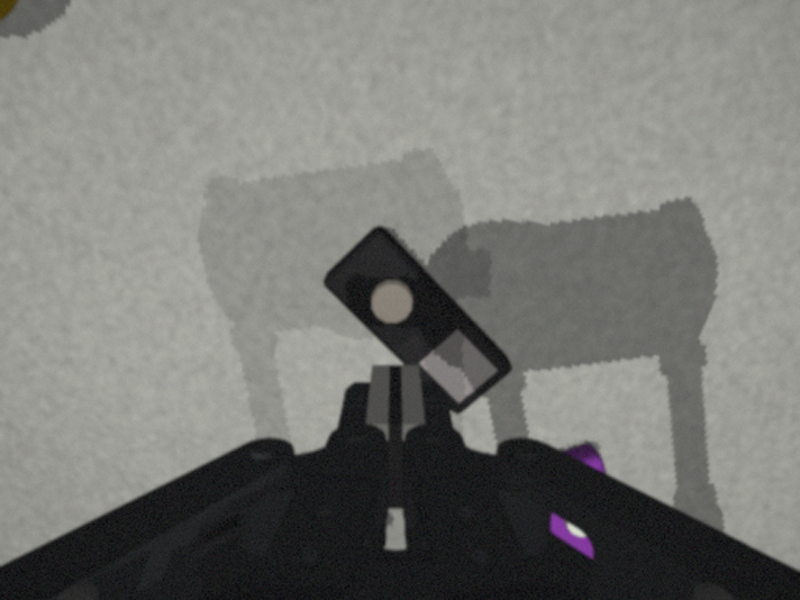

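The remote lies flat and unmoved, with its button at (392,302). The tool is clear, so I'm handing in.

```bash
python3 -c "
from rig import ticket;print(ticket.sign_off())"
```

```text
the job is handed in; nothing more can be done
None
```

I did the three presses in order with the fingers shut and handed the job in at about 11.9 s. The sign-off gave no verdict. I had no reading of the joints themselves, so the checks below come from contact force, fingertip height and pictures.

| Press | Where it stopped | What the picture showed afterwards |
|---|---|---|
| Rocker | 10.8 N at z = 59 mm, the height of its level ON half | Orange half level |
| Green key | 22 N at z = 43.6 mm, its fully-in height | Looks pressed in; the other three keys were not touched |
| White button, small black remote | 10.6 N at z = 20.9 mm, its bottom stop | Remote flat and in place |

The tool ended about 12 cm above the table, touching nothing.

- **Disagreement between cameras:** the scene camera placed the keys and the remote's button 6–8 mm farther out in x than the top camera did. The wrist views from near lay between the two, and I worked from those, blended with the top view.
- **Not measured:** I saw the button's spring-back only in the last wrist picture and did not measure its height.

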